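# Take the red spatula off its hook and stand it in the crock

## Task

Lift the red spatula up and off its hook on the utensil stand and stand it in the blue crock, head down, lowering it until the head is at or near the bottom before you let go. Leave the steel slotted turner hanging on its hook and do not tip the crock over.

Things in the scene. Friction and masses are not known exactly. Their poses are not given: they have to be found in the camera images.
- stand: Fixed utensil stand; its front, -x, looks roughly to the robot. Dark steel base 150x270x14 mm (85 mm to the front of the origin). Steel posts at y = -115 and +115 mm; a level 12 mm bar along y joins them 236 mm up. Origin on the worktop below the bar's middle. One utensil hangs, facing -x, on each of two hooks at y = -60 and +60 mm, 56 mm in front of the bar; which is on which varies.
- stand_mid (a point): Point midway between the troughs of the two dark hooks, at the top of their rods, 227 mm above the worktop and 56 mm in front of the bar; axes as the stand's. The hooks are 7 mm rod and run from the bar along -x, sloping down to the trough, then up to a tip that reaches 26 mm further to -x and 12 mm higher than the trough. Wall cabinets overhang behind and left of the stand, from 520 mm up.
- spatula_center (a point): Point half-way up the red spatula (pale wooden handle, solid red head), 186 mm long, 63 to 126 g, rigid. Axes: z from head to handle end (up as it hangs), y across its width, x through its thickness; as it hangs, about the stand's axes. Head 60 mm wide, 70 tall, 6 thick. Handle 28 mm wide, solid and 11 mm thick from 5 mm below to 49 mm above this point; above that, a loop.
- spatula_grip (a point): Middle of the spatula's handle loop, 68 mm above spatula_center, 24.5 mm below the handle's top end. The loop is 28 mm wide, 8 mm thick, its hole 18 mm wide, from 19 mm below to 16.5 mm above this point. The hook runs through the hole along x, so the loop can be pinched across y from above. To come off, it rises 12 to 28 mm (20 is best), then moves over 35 mm to the stand's -x.
- spatula_tip (a point): Middle of the lower edge of the red spatula's head, 93 mm below spatula_center; about 50 mm above the worktop as it hangs.
- slotted_center (a point): Point half-way up the other utensil: a turner with the same pale wooden handle and outline, and a slotted grey steel head. It stays hanging on its hook.
- crock: Loose round crock of blue ceramic, open at the top, 120 mm tall, 100 mm across at the foot, 108 mm at the rim, walls 5 mm, inner floor 8 mm above its origin. Origin at the centre of its underside, z up. Mass 0.9 kg. It stands on the worktop in front of the stand, to the right as the robot sees it.
There are look-alikes about, which are no part of the job. Leave any pink look-alike of the part that bears spatula_center alone.

How it is judged:
On the way, in this order (a step that is already met when the one before it is completed fails the run):
1. the spatula is held by the fingers, clear of the stand and more than 60 mm from where it hung (contact force between the fingers and spatula above 0.5 N and contact force between spatula and stand below 0.05 N and distance of spatula_center from where it was at the start of the episode above 0.06 m), for 0.2 s.
2. the spatula, still held, has its head's lower edge inside the crock, less than 50 mm above the crock's underside (contact force between the fingers and spatula above 0.5 N and horizontal distance between spatula_tip and crock below 0.052 m and z of spatula_tip in the frame of crock below 0.05 m), for 0.1 s.
At the end, for the whole second after the job is handed in: Spatula head down in the crock: its lower edge within 52 mm of the crock's axis and 45 mm of its underside, handle within 0.8 rad of vertical, at rest, released; crock upright (0.1 rad) on the worktop, not lifted (20 mm); slotted turner within 40 mm of where it hung (horizontal distance between spatula_tip and crock below 0.052 m and z of spatula_tip in the frame of crock below 0.045 m and angle between spatula_center's own z axis and vertical below 0.8 rad and angle between crock's own z axis and vertical below 0.1 rad and height (world z) of crock below 0.02 m and linear speed of spatula below 0.05 m/s and contact force between the fingers and spatula below 0.1 N and distance of slotted_center from where it was at the start of the episode below 0.04 m); the robot touches nothing.
It fails at once if the crock is tipped by more than 0.4 rad (angle between crock's own z axis and vertical above 0.4 rad).
It fails at once if the slotted turner is knocked off its hook or pushed more than 80 mm away (distance of slotted_center from where it was at the start of the episode above 0.08 m).
It also fails if it takes over 48 s, if anything falls off the work surface, if the arm or the gripper's body presses on something with over 40 N, if the wrist force passes 120 N, or if a joint passes its speed limit or range.

## Robot

A 7-joint arm with a two-finger parallel gripper is mounted at the origin on a cart in front of the work surface, level with it; the furniture and walls round the work are solid. World frame = base frame: x ahead of the robot, y to its left, z up, the work surface at z = 0. Lengths are in m, angles in rad, forces in N, time in s.
With the tool pointing down it reaches from about 0.4 to 0.925 m from the base axis. Payload 4.1 kg.
Tool frame: the origin (TCP) lies on the centre line of the jaws, within the pads' length; the fingertips stand arm.nose_length ahead of it and the grasp point (between the pads) lies 6 mm ahead of it (arm.nose_length is the distance from the TCP to the fingertips, in m); z points along the fingers, y is the line along which they close (so a half turn about z gives the same grasp; the last joint's range is limited). The gripper opens to 85 mm and grips with 20 to 120 N. Pads are 22 mm wide; open, the fingers measure 114 mm over their backs; the gripper's body (76 mm by 85 mm) begins 54 mm behind the grasp point. The pads swing forward as they close: fully open they stand 13 mm farther back than shut.
Start: joints at [1.178, 0.398, 0.045, 1.537, -0.019, 1.207, -0.051], TCP at [0.188, -0.622, 0.256] pointing down, gripper open.
Joint ranges: [-2.82, 2.82], [-0.49, 2.23], [-1.37, 1.46], [0, 2.46], [-1.36, 4.5], [0.23, 2], [-2.94, 2.94]. Speed limits (rad/s): [2.57, 2.57, 3.14, 3.14, 3.14, 3.14, 3.14].

## Interface

Orientations are given as a unit quaternion [w, x, y, z].
In Python, from bench import arm gives the robot as it stands.
- The arm moves only by the tool play_rows, never from a script. Its argument "rows" is a list of rows, each a list of 7 numbers: the turn, a rotation vector about the tool's x, y, z in units of 90 degrees (1.0 is 90 degrees), then the shift along the tool's x, y, z in units of 50 cm (1.0 is 50 cm), then the opening, from 0 (shut) to 1 (fully open). In form: [[ax, ay, az, x, y, z, gripper], ...]. A call has exactly 5 rows; each row shifts and turns the commanded pose from where the row before left it, along the tool's axes as they then stand; what a row does not reach is not made up. A row lasts 1/10 s, in which the tool goes at most 50 mm and 8.59 degrees, less where a joint would pass 70% of its speed; a pose out of reach is approached as far as the arm can. A call with a number of a shift or a turn outside -1 to 1 is refused whole. A call with a gripper value outside its range is refused whole. The fingers move at their own pace and stop on an object; "squeeze" is the grip in N (left out, the last holds). Time passes only in rows, so rows that do not move let the fingers close, or fill a call up. It gives the time, the measured TCP pose, the force, the opening and the grip force at its end, in the units of the state.
- arm.sense(): the state, without advancing time (a new reading comes with each control period).
- arm.snapshot(name): name is "scene" or "top" or "wrist"; returns the picture (384x512x3 uint8, red, green, blue); there is no depth.
- arm.get_calibration(name): a dict with "fx", "fy", "cx", "cy" (pixels), "R" (3x3) and "t" (3): a world point X has camera coordinates R X + t; the wrist camera has in their place "hand_eye" (4x4, takes a point from camera to tool coordinates, whose origin is the TCP and whose axes are the flange's). Camera axes: x right, y down, z forward; pixel columns grow to the right and rows downward; lengths in m; the calibration is good to about 2 mm. A picture is of the moment at which its call begins: read the wrist's pose just before it. get_calibration takes no time and is no camera call.
- arm.job_done(): hands the job in; it is judged then, once.
The state is a dict: "time": time; "joints": joint angles; "qvel": joint speeds; "joint_efforts": joint torques, N m; "ee_pos": TCP position; "tool_rot": TCP orientation; "contact_force": force on the tool from outside, world axes, zero at the start; "torque": the same for the moment, N m; "width": opening from 0.0 (shut) to 1.0 (fully open); "finger_force": force on a finger pad.
Only numpy, scipy, OpenCV 4.12 (cv2) and the standard library are available. Lean on these libraries where they do the work, as an engineer would, in place of code of your own. Each camera call takes 0.05 s, during which the arm holds its last target. There are 200 camera calls.

## Working session

There is one attempt and no reset: what is moved stays moved. The work goes in short steps, Python scripts to look and compute and a tool call to move; the robot and the scene stay as the last step left them, time stands still between calls to the robot, and variables do not carry over. Pictures are saved under pics/ and viewed, at most 10 in all, crops included, and the job is handed in when it is done.

Besides the shell and the picture viewer there is one more tool, called after "Request:" as name(argument=value, ...), one argument or row to a line, values as JSON. play_rows: Moves the arm, as the interface text tells. Shifts and turns lie within -1 to 1; 1 stands for 50 cm of shift or 90 degrees of turn. Its arguments: {"type":"object","properties":{"rows":{"type":"array"},"squeeze":{"type":"number"}},"required":["rows"]}

```bash
mkdir -p pics; ls
python3 - <<'E'
from bench import arm
import cv2,numpy as np
s=arm.sense();print({k:np.round(v,3).tolist() for k,v in s.items()}, arm.nose_length)
a=[]
for n in("scene","top"):
    im=arm.snapshot(n);cv2.imwrite(f"pics/{n}0.png",im[:,:,::-1]);a.append(im[:,:,::-1])
    c=arm.get_calibration(n);print(n,{k:np.round(v,4).tolist() for k,v in c.items()})
    R=np.array(c['R']);print('campos',-R.T@np.array(c['t']))
c=arm.get_calibration("wrist");print({k:np.round(v,4).tolist() for k,v in c.items()})
E
```

```text
pics
{'time': 0.0, 'joints': [1.178, 0.399, 0.045, 1.538, -0.019, 1.207, -0.051], 'qvel': [-0.001, -0.0, -0.001, 0.003, 0.0, -0.001, 0.0], 'joint_efforts': [-0.0, -47.511, 1.365, -25.421, 0.012, 0.01, -0.0], 'ee_pos': [0.188, -0.622, 0.255], 'tool_rot': [-0.001, 0.989, 0.146, -0.0], 'contact_force': [-0.201, -0.224, -0.084], 'torque': [0.012, -0.048, -0.033], 'finger_force': 0.0, 'width': 0.997} 0.025
scene {'fx': 473.2974, 'fy': 473.2974, 'cx': 254.564, 'cy': 195.1905, 'R': [[-0.8335, -0.5522, 0.0169], [-0.405, 0.5899, -0.6985], [0.3758, -0.5891, -0.7154]], 't': [0.3608, 0.3834, 0.8978]}
campos [0.11870197 0.50195144 0.90403633]
top {'fx': 367.7083, 'fy': 367.7083, 'cx': 257.5166, 'cy': 190.027, 'R': [[-0.0062, -0.9999, -0.0114], [-0.992, 0.0076, -0.1256], [0.1257, 0.0105, -0.992]], 't': [-0.1018, 0.5296, 0.9532]}
campos [ 0.40490637 -0.11587606  1.01098477]
{'fx': 298.0829, 'fy': 298.0829, 'cx': 258.1798, 'cy': 191.3812, 'hand_eye': [[-0.0007, -0.9513, -0.3083, 0.0788], [1.0, -0.0005, -0.0008, 0.0003], [0.0006, -0.3083, 0.9513, -0.1171], [0.0, 0.0, 0.0, 1.0]]}
```

View pics/scene0.png

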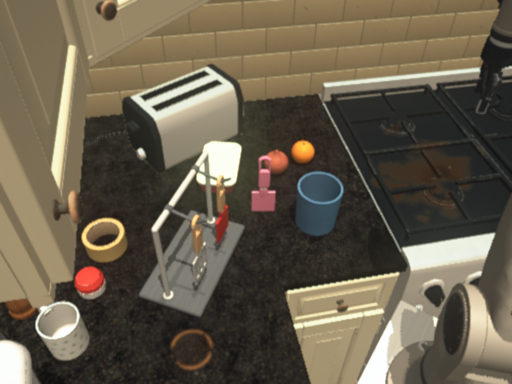

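View pics/top0.png

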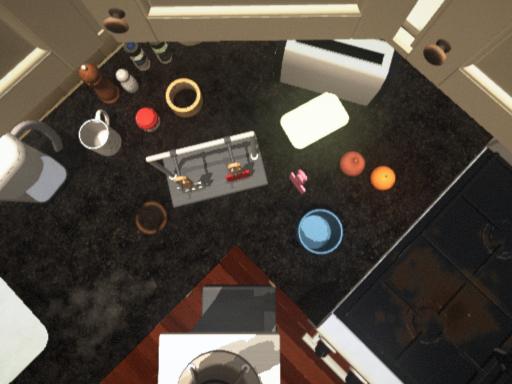

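The scene view shows red candidates: the red spatula hanging on the stand at scene (221,222) / top (238,175), and a pink look-alike standing free at scene (263,195) / top (299,180). The hanging one, with a solid red head and a pale wooden handle, fits the description. The crock is at scene (318,203) / top (321,231). I'll confirm in one enlarged crop.

Run:
```python
import cv2,numpy as np
def crop(n,x,y,w,h,k):
    im=cv2.imread(f"pics/{n}0.png")[y:y+h,x:x+w];im=cv2.resize(im,None,fx=k,fy=k,interpolation=cv2.INTER_CUBIC)
    for u in range((x+19)//20*20,x+w,20):
        cv2.line(im,((u-x)*k,0),((u-x)*k,6),(0,255,255),1);cv2.putText(im,str(u),((u-x)*k,16),0,.35,(0,255,255))
    for v in range((y+19)//20*20,y+h,20):
        cv2.line(im,(0,(v-y)*k),(6,(v-y)*k),(0,255,255),1);cv2.putText(im,str(v),(7,(v-y)*k+4),0,.35,(0,255,255))
    return im
a=crop("top",140,120,133,100,3)
a=crop("top",140,120,130,150,4)[:600]
b=crop("scene",140,140,110,150,4)[:600,:280*2]
b=crop("scene",140,145,70*1,150,4)
a=crop("top",140,120,210,140,3); b=crop("scene",140,140,56*2,140,3)
c=np.zeros((420,800,3),np.uint8)
a=crop("top",140,125,132,85,4);b=crop("scene",138,135,110,150,3)
c=np.zeros((450,528+272,3),np.uint8);c[:340,:528]=a;c[:450,528:]=b[:, :272]
cv2.imwrite("pics/crop1.png",c)
```

```text
(no output)
```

View pics/crop1.png

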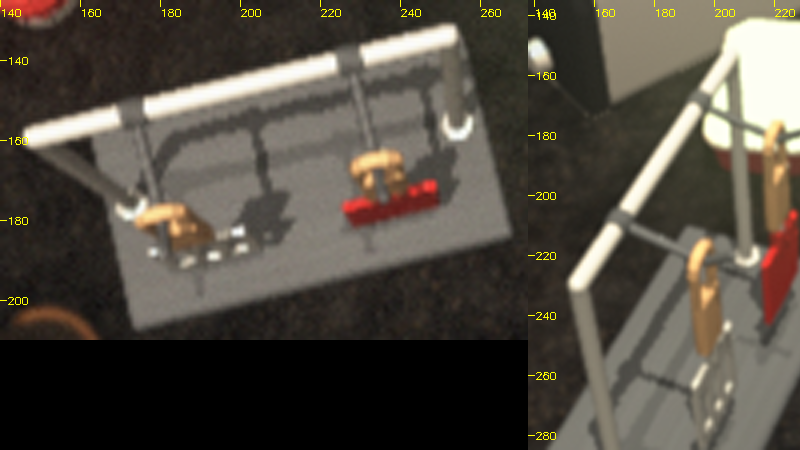

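The crop confirms the target: a solid red head with a wooden loop handle on the right hook (loop top at top px ≈(232,159), scene ≈(220,176)). The slotted steel turner is on the left hook. The bar ends are at about top (145.5,159) and (254,132).

```bash
cat > h.py <<'E'
import numpy as np,cv2
from bench import arm
from scipy.spatial.transform import Rotation as Ro
def cam(n,s=None):
    c=arm.get_calibration(n);K=np.array([[c['fx'],0,c['cx']],[0,c['fy'],c['cy']],[0,0,1]])
    if 'hand_eye' in c:
        w,x,y,z=s['tool_rot'];T=np.eye(4);T[:3,:3]=Ro.from_quat([x,y,z,w]).as_matrix();T[:3,3]=s['ee_pos']
        M=np.linalg.inv(T@np.array(c['hand_eye']));return K,M[:3,:3],M[:3,3]
    return K,np.array(c['R']),np.array(c['t'])
def at_z(C,uv,z):
    K,R,t=C;o=-R.T@t;d=R.T@np.linalg.inv(K)@np.r_[uv,1.];return o+d*(z-o[2])/d[2]
def proj(C,X):
    K,R,t=C;p=K@(R@np.array(X)+t);return p[:2]/p[2]
def tri(cs):
    A=[];b=[]
    for C,uv in cs:
        K,R,t=C;o=-R.T@t;d=R.T@np.linalg.inv(K)@np.r_[uv,1.];d/=np.linalg.norm(d);P=np.eye(3)-np.outer(d,d);A.append(P);b.append(P@o)
    return np.linalg.lstsq(np.vstack(A),np.hstack(b),rcond=None)[0]
E
python3 - <<'E'
from h import *
T=cam("top");S=cam("scene")
a=at_z(T,(146.5,159),.236);b=at_z(T,(253,132.5),.236);print('bar',a,b,np.linalg.norm(a-b))
y=(a-b)[:2]/np.linalg.norm((a-b)[:2]);x=np.array([y[1],-y[0]]);yaw=np.arctan2(x[1],x[0]);m=((a+b)/2)[:2]
print('yaw',yaw,'mid',m)
Rz=lambda p:np.r_[m+x*p[0]+y*p[1],p[2]]
g=Rz([-.056,-.06,.211]);print('grip pred',g)
for P in ([-.056,-.06,.236],[-.056,-.06,.05],[-.056,.06,.236],[-.082,-.06,.239],[-.085,-.135,.014],[-.085,.135,.014]): print(P,Rz(P),proj(T,Rz(P)),proj(S,Rz(P)))
for n,C in(("top",T),("scene",S)):
    im=cv2.imread(f"pics/{n}0.png");hsv=cv2.cvtColor(im,cv2.COLOR_BGR2HSV)
    M=cv2.inRange(hsv,(95,80,40),(115,255,255));nn,l,st,ce=cv2.connectedComponentsWithStats(M);i=1+st[1:,4].argmax();print(n,st[i],ce[i])
    cn=max(cv2.findContours((l==i).astype('uint8'),0,1)[0],key=cv2.contourArea)
    if n=="top": print(cv2.minEnclosingCircle(cn))
print('triloop',tri([(T,(232,159)),(S,(219.5,176))]))
print('crock rim',at_z(T,(321,231),.12),'rim far/near',at_z(T,(321,209),.12),at_z(T,(321,253.),.12))
print('pink',at_z(T,(299,180),.1))
E
```

```text
bar [0.57236071 0.131183   0.236     ] [ 0.62890084 -0.09864906  0.236     ] 0.23668451495419449
yaw 0.2412163535656944 mid [0.60063078 0.01626697]
grip pred [ 0.56058512 -0.05537342  0.211     ]
[-0.056, -0.06, 0.236] [ 0.56058512 -0.05537342  0.236     ] [232.98567918 163.64565168] [219.58783155 175.17475494]
[-0.056, -0.06, 0.05] [ 0.56058512 -0.05537342  0.05      ] [238.435861   177.47281933] [222.45171367 233.21817988]
[-0.056, 0.06, 0.236] [0.53191904 0.06115236 0.236     ] [178.52966936 177.27482997] [195.03205168 215.98971052]
[-0.082, -0.06, 0.239] [ 0.53533787 -0.0615844   0.239     ] [235.76622262 175.00225679] [231.33600764 177.20115432]
[-0.085, -0.135, 0.014] [ 0.55034102 -0.13512966  0.014     ] [268.36315713 183.031362  ] [245.28485707 223.83035732]
[-0.085, 0.135, 0.014] [0.48584235 0.12705333 0.014     ] [172.33865951 207.21506433] [200.34529594 314.92518409]
top [ 296  208   47   46 1679] [319.42048839 231.02918404]
((319.29559326171875, 231.35972595214844), 23.578399658203125)
scene [ 297  172   47   64 2108] [319.71204934 202.87381404]
triloop [ 0.56690231 -0.05517851  0.23224636]
crock rim [ 0.41736979 -0.2584182   0.12      ] rim far/near [ 0.47032273 -0.25989569  0.12      ] [ 0.36520082 -0.25696259  0.12      ]
pink [ 0.54485512 -0.21020029  0.1       ]
```

The measurements fit: the bar measures 237 mm, and the predicted loop top agrees with the pixels in both views. Loop at about (0.563,-0.055,0.211), stand yaw 0.241, crock axis at about (0.417,-0.256). Next I move above the loop.

Request:
play_rows(
  rows=[
    [0, 0, 0.033, 0, 0, -0.03, 0.75],
    [0, 0, 0, 0.0714, -0.0659, -0.006, 0.75],
    [0, 0, 0, 0.0714, -0.0659, -0.006, 0.75],
    [0, 0, 0, 0.0714, -0.0659, -0.006, 0.75],
    [0, 0, 0, 0.0714, -0.0659, -0.006, 0.75],
  ],
)

```text
time: 0.6
ee_pos: [0.296, -0.458, 0.283]
tool_rot: [-0.0, 0.993, 0.121, -0.0]
contact_force: [0.7, -0.0, 1.2]
width: 0.753
finger_force: 0.0
```

Request:
play_rows(
  rows=[
    [0, 0, 0, 0.0714, -0.0659, -0.006, 0.75],
    [0, 0, 0, 0.0714, -0.0659, -0.006, 0.75],
    [0, 0, 0, 0.0714, -0.0659, -0.006, 0.75],
    [0, 0, 0, 0.0714, -0.0659, -0.006, 0.75],
    [0, 0, 0, 0.0714, -0.0659, -0.006, 0.75],
  ],
)

```text
time: 1.1
ee_pos: [0.4296, -0.2554, 0.2982]
tool_rot: [0.0, 0.993, 0.121, -0.0]
contact_force: [0.9, -1.1, -0.0]
width: 0.753
finger_force: 0.0
```

Request:
play_rows(
  rows=[
    [0, 0, 0, 0.0714, -0.0659, -0.006, 0.75],
    [0, 0, 0, 0.0714, -0.0659, -0.006, 0.75],
    [0, 0, 0, 0.0714, -0.0659, -0.006, 0.75],
    [0, 0, 0, 0.0714, -0.0659, -0.006, 0.75],
    [0, 0, 0, 0.0714, -0.0659, -0.006, 0.75],
  ],
)

```text
time: 1.6
ee_pos: [0.5635, -0.0529, 0.3132]
tool_rot: [0.0, 0.993, 0.121, -0.0]
contact_force: [-0.4, -0.8, -0.7]
width: 0.751
finger_force: 0.0
```

Run:
```python
from h import *
s=arm.sense();im=arm.snapshot("wrist");cv2.imwrite("pics/w1.png",im[:,:,::-1])
print(s['time'],s['ee_pos'],s['tool_rot'],s['width'])
C=cam("wrist",s)
for P in([.563,-.055,.236],[.5606,-.0554,.236],[.535,-.0616,.239],[.417,-.256,.12]):print(P,proj(C,P))
```

```text
1.6 [ 0.56345777 -0.05292655  0.31315985] [ 1.76591811e-04  9.92703290e-01  1.20582347e-01 -2.09307045e-04] 0.7511791831911118
[0.563, -0.055, 0.236] [260.60886174 214.06634617]
[0.5606, -0.0554, 0.236] [260.3383377  217.25979694]
[0.535, -0.0616, 0.239] [260.15831236 252.58558393]
[0.417, -0.256, 0.12] [385.91369196 317.98097875]
```

View pics/w1.png

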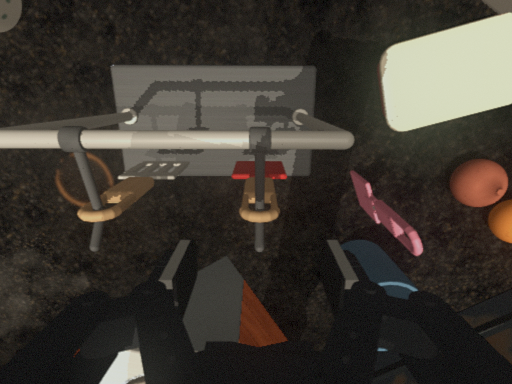

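The wrist view shows the red spatula's loop centred at (260,212), against a prediction of (260.6,214). That agrees within 2 mm, the bar is level so yaw is right, and the hook runs between the jaws. I descend and grip.

Request:
play_rows(
  rows=[
    [0, 0, 0, 0.002, 0.004, 0.05, 0.75],
    [0, 0, 0, 0, 0, 0.05, 0.75],
    [0, 0, 0, 0, 0, 0.05, 0.75],
    [0, 0, 0, 0, 0, 0.046, 0.75],
    [0, 0, 0, 0, 0, 0, 0.75],
  ],
)

```text
time: 2.15
ee_pos: [0.5615, -0.0565, 0.2116]
tool_rot: [-0.001, 0.993, 0.121, -0.004]
contact_force: [-0.8, -0.5, 0.6]
width: 0.756
finger_force: 0.0
```

Request:
play_rows(
  rows=[
    [0, 0, 0, 0, 0, 0, 0.2],
    [0, 0, 0, 0, 0, 0, 0.1],
    [0, 0, 0, 0, 0, 0, 0],
    [0, 0, 0, 0, 0, 0, 0],
    [0, 0, 0, 0, 0, 0, 0],
  ],
  squeeze=50,
)

```text
time: 2.65
ee_pos: [0.5655, -0.0555, 0.217]
tool_rot: [0.0, 0.993, 0.121, 0.002]
contact_force: [0.4, 1.7, 6.8]
width: 0.326
finger_force: 48.9
```

Request:
play_rows(
  rows=[
    [0, 0, 0, 0, 0, -0.01, 0],
    [0, 0, 0, 0, 0, -0.01, 0],
    [0, 0, 0, 0, 0, -0.01, 0],
    [0, 0, 0, 0, 0, -0.01, 0],
    [0, 0, 0, 0, 0, 0, 0],
  ],
)

```text
time: 3.15
ee_pos: [0.5648, -0.0564, 0.2361]
tool_rot: [0.0, 0.993, 0.121, 0.001]
contact_force: [0.3, -0.2, -0.3]
width: 0.323
finger_force: 49.2
```

Run:
```python
from h import *
s=arm.sense();im=arm.snapshot("wrist");im2=arm.snapshot("scene")[120:300,130:290]
print(s['time'],s['ee_pos'],s['tool_rot'],s['contact_force'])
b=cv2.resize(im2,None,fx=2,fy=2,interpolation=2);c=np.zeros((384,832-0,3),np.uint8);c[:,:512]=im;c[:360,512:]=b
cv2.imwrite("pics/lift.png",c[:,32:,::-1])
```

```text
3.15 [ 0.56483514 -0.05641654  0.23610894] [2.77390078e-04 9.92703057e-01 1.20582319e-01 6.83560472e-04] [ 0.31145574 -0.22877227 -0.32399864]
```

View pics/lift.png

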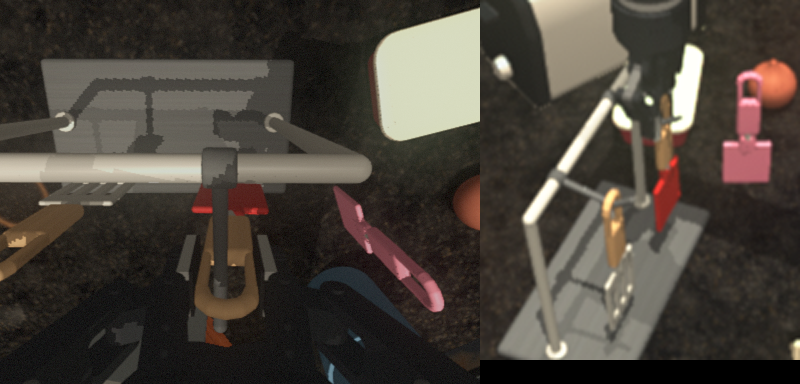

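The picture shows the loop held between the pads, raised about 19 mm, with the hook free inside the hole. I now pull to the stand's -x.

Request:
play_rows(
  rows=[
    [0, 0, 0, -0.02, 0, -0.001, 0],
    [0, 0, 0, -0.03, 0, 0, 0],
    [0, 0, 0, -0.03, 0, 0, 0],
    [0, 0, 0, -0.04, 0, 0, 0],
    [0, 0, 0, -0.04, 0, 0, 0],
  ],
)

```text
time: 3.75
ee_pos: [0.4851, -0.0757, 0.2354]
tool_rot: [0.0, 0.993, 0.121, -0.001]
contact_force: [0.4, 0.7, 0.0]
width: 0.325
finger_force: 49.1
```

Request:
play_rows(
  rows=[
    [0, 0, 0, -0.02, 0, -0.03, 0],
    [0, 0, 0, 0, 0, -0.04, 0],
    [0, 0, 0, 0, 0, -0.05, 0],
    [0, 0, 0, 0, 0, -0.05, 0],
    [0, 0, 0, 0, 0, -0.03, 0],
  ],
)

```text
time: 4.25
ee_pos: [0.4767, -0.0779, 0.3376]
tool_rot: [0.001, 0.993, 0.121, 0.001]
contact_force: [-0.4, 0.2, -0.6]
width: 0.328
finger_force: 49.2
```

Run:
```python
from h import *
s=arm.sense();im=arm.snapshot("wrist");im2=arm.snapshot("scene")[110:290,180:350]
print(s['time'],s['ee_pos'],s['tool_rot'],s['contact_force'],s['finger_force'])
b=cv2.resize(im2,None,fx=2,fy=2,interpolation=2);c=np.zeros((384,512+340,3),np.uint8);c[:,:512]=im;c[:360,512:]=b
cv2.imwrite("pics/off.png",c[:,52:,::-1])
C=cam("wrist",s);print(proj(C,[.417,-.256,.12]))
d=np.array([.417,-.256])-s['ee_pos'][:2];print(d@[.971,.239],d@[.239,-.971])
```

```text
4.25 [ 0.47673752 -0.0779371   0.33756692] [5.16283612e-04 9.92704496e-01 1.20568401e-01 8.81950888e-04] [-0.35446758  0.24449497 -0.56774639] 49.170348811894655
[384.45388198 245.43845257]
-0.10056216932363532 0.1586218085686632
```

View pics/off.png

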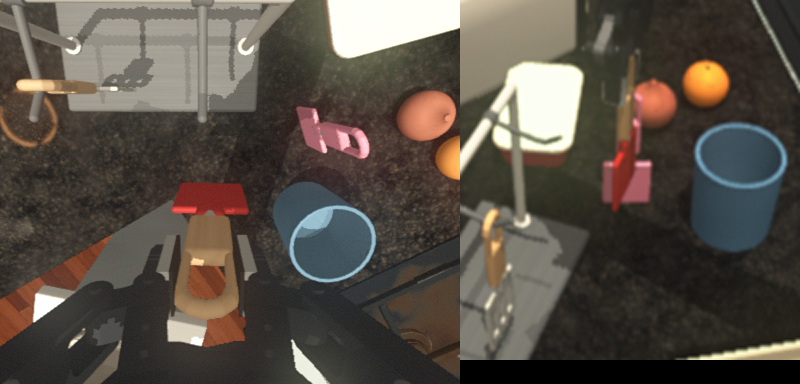

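The spatula is clear of the stand and hanging nearly vertical. The crock rim's centre in the wrist view is at (384,245), matching the prediction (384.5,245.4), so the crock position holds. I move over it.

Request:
play_rows(
  rows=[
    [0, 0, 0, -0.038, 0.063, 0, 0],
    [0, 0, 0, -0.039, 0.063, 0, 0],
    [0, 0, 0, -0.039, 0.064, 0, 0],
    [0, 0, 0, -0.039, 0.064, 0, 0],
    [0, 0, 0, -0.038, 0.063, 0, 0],
  ],
)

```text
time: 4.85
ee_pos: [0.4195, -0.2559, 0.3343]
tool_rot: [-0.001, 0.993, 0.121, -0.001]
contact_force: [1.3, -0.8, -0.2]
width: 0.329
finger_force: 49.2
```

Request:
play_rows(
  rows=[
    [0, 0, 0, 0, 0, 0.0, 0],
    [0, 0, 0, 0, 0, 0.0, 0],
    [0, 0, 0, 0, 0, 0.02, 0],
    [0, 0, 0, 0, 0, 0.02, 0],
    [0, 0, 0, 0, 0, 0, 0],
  ],
)

```text
time: 5.35
ee_pos: [0.4205, -0.2532, 0.3134]
tool_rot: [-0.001, 0.993, 0.122, -0.002]
contact_force: [-0.0, 0.2, -0.5]
width: 0.323
finger_force: 49.5
```

Run:
```python
from h import *
s=arm.sense();im=arm.snapshot("wrist");im2=arm.snapshot("scene")[110:290,210:380]
print(s['time'],s['ee_pos'],s['tool_rot'],s['contact_force'],s['finger_force'])
b=cv2.resize(im2,None,fx=2,fy=2,interpolation=2);c=np.zeros((384,512+340,3),np.uint8);c[:,:512]=im;c[:360,512:]=b
cv2.imwrite("pics/over.png",c[:,52:,::-1])
```

```text
5.35 [ 0.42051299 -0.25316076  0.31342431] [-0.00128278  0.9925534   0.12179111 -0.00173902] [-0.04321007  0.21417476 -0.47403824] 49.50298145413399
```

View pics/over.png

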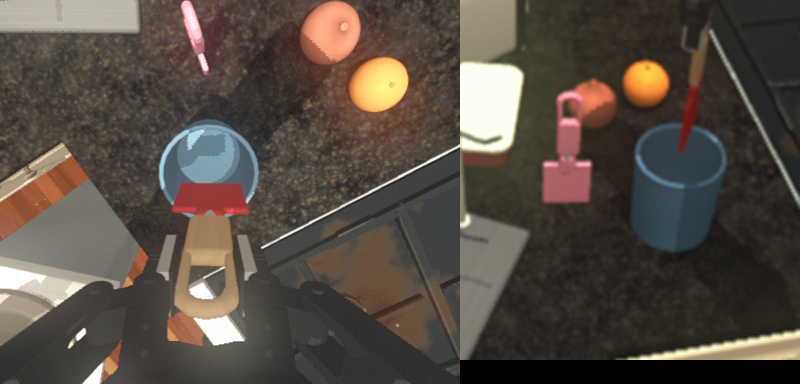

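The head sits over the opening: rim centre (209,170) in the crop, head lower edge at row 184, about 6 mm towards -x. I correct by 5 mm and lower.

Request:
play_rows(
  rows=[
    [0, 0, 0, 0.012, 0, 0.02, 0],
    [0, 0, 0, 0, 0, 0.05, 0],
    [0, 0, 0, 0, 0, 0.06, 0],
    [0, 0, 0, 0, 0, 0.06, 0],
    [0, 0, 0, 0, 0, 0.03, 0],
  ],
)

```text
time: 5.95
ee_pos: [0.4262, -0.2523, 0.2029]
tool_rot: [-0.001, 0.993, 0.121, -0.001]
contact_force: [-0.2, 0.2, -0.9]
width: 0.324
finger_force: 49.5
```

Request:
play_rows(
  rows=[
    [0, 0, 0, 0, 0, 0.01, 0],
    [0, 0, 0, 0, 0, 0.01, 0],
    [0, 0, 0, 0, 0, 0.008, 0],
    [0, 0, 0, 0, 0, 0.006, 0],
    [0, 0, 0, 0, 0, 0, 0],
  ],
)

```text
time: 6.45
ee_pos: [0.4273, -0.2535, 0.189]
tool_rot: [0.0, 0.993, 0.121, 0.0]
contact_force: [-0.4, 1.1, -0.6]
width: 0.32
finger_force: 49.5
```

Run:
```python
from h import *
s=arm.sense();im=arm.snapshot("wrist");im2=arm.snapshot("scene")[110:290,210:380]
print(s['time'],s['ee_pos'],s['tool_rot'],s['contact_force'],s['finger_force'])
b=cv2.resize(im2,None,fx=2,fy=2,interpolation=2);c=np.zeros((384,512+340,3),np.uint8);c[:,:512]=im;c[:360,512:]=b
cv2.imwrite("pics/down.png",c[:,52:,::-1])
```

```text
6.45 [ 0.42728737 -0.25345143  0.18899735] [2.12529871e-04 9.92688579e-01 1.20703368e-01 1.90244480e-04] [-0.35564183  1.0891535  -0.56506425] 49.45637555792928
```

View pics/down.png

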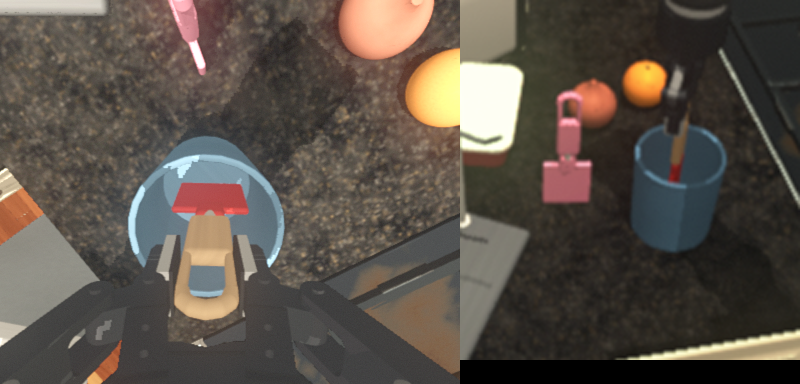

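The head is inside the crock without touching it, lower edge at about 22 mm. I lower gently to the floor.

Request:
play_rows(
  rows=[
    [0, 0, 0, 0, 0, 0.006, 0],
    [0, 0, 0, 0, 0, 0.005, 0],
    [0, 0, 0, 0, 0, 0.005, 0],
    [0, 0, 0, 0, 0, 0.004, 0],
    [0, 0, 0, 0, 0, 0, 0],
  ],
)

```text
time: 7.05
ee_pos: [0.4269, -0.2532, 0.1784]
tool_rot: [-0.0, 0.993, 0.121, -0.0]
contact_force: [0.5, 0.2, -0.9]
width: 0.329
finger_force: 49.5
```

Request:
play_rows(
  rows=[
    [0, 0, 0, 0, 0, 0.002, 0.4],
    [0, 0, 0, 0, 0, 0, 0.5],
    [0, 0, 0, 0, 0, 0, 0.7],
    [0, 0, 0, 0, 0, 0, 0.85],
    [0, 0, 0, 0, 0, 0, 0.85],
  ],
)

```text
time: 7.55
ee_pos: [0.4272, -0.2534, 0.1779]
tool_rot: [0.0, 0.993, 0.121, 0.0]
contact_force: [0.3, -0.1, 0.4]
width: 0.852
finger_force: 0.0
```

Request:
play_rows(
  rows=[
    [0, 0, 0, 0, 0, 0, 0.85],
    [0, 0, 0, 0, 0, -0.03, 0.85],
    [0, 0, 0, 0, 0, -0.05, 0.85],
    [0, 0, 0, 0, 0, -0.06, 0.85],
    [0, 0, 0, 0, 0, -0.06, 0.85],
  ],
)

```text
time: 8.05
ee_pos: [0.4269, -0.2532, 0.2787]
tool_rot: [-0.0, 0.993, 0.121, -0.0]
contact_force: [-0.1, 0.0, 0.2]
width: 0.85
finger_force: 0.0
```

Run:
```python
from h import *
s=arm.sense();im=arm.snapshot("wrist");im2=arm.snapshot("scene")[110:290,180:350]
print(s['time'],s['ee_pos'],s['contact_force'],s['finger_force'])
b=cv2.resize(im2,None,fx=2,fy=2,interpolation=2);c=np.zeros((384,512+340,3),np.uint8);c[:,:512]=im;c[:360,512:]=b
cv2.imwrite("pics/rel.png",c[:,52:,::-1])
```

```text
8.05 [ 0.4268734  -0.25320148  0.27874444] [-0.05542154  0.00583292  0.19109646] 0.0
```

View pics/rel.png

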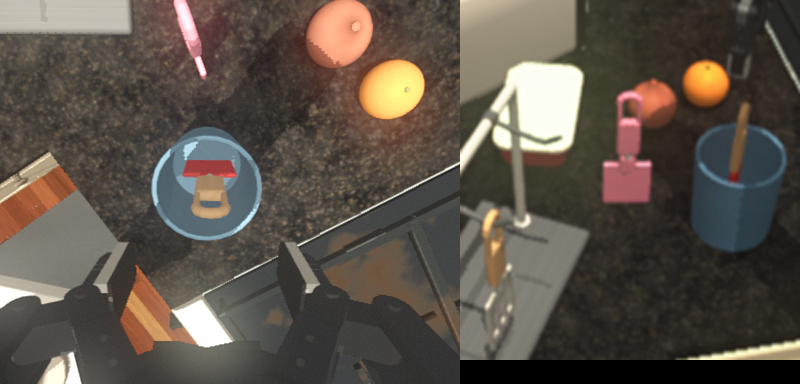

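The spatula stands head down in the upright crock, and the turner still hangs. I move up clear, let everything settle, and check again without viewing: red centroids in successive pictures.

Request:
play_rows(
  rows=[
    [0, 0, 0, 0, 0, -0.05, 0.85],
    [0, 0, 0, 0, 0, -0.05, 0.85],
    [0, 0, 0, 0, 0, 0, 0.85],
    [0, 0, 0, 0, 0, 0, 0.85],
    [0, 0, 0, 0, 0, 0, 0.85],
  ],
)

```text
time: 8.65
ee_pos: [0.4264, -0.253, 0.3263]
tool_rot: [-0.001, 0.993, 0.121, -0.001]
contact_force: [-0.0, 0.1, -0.3]
width: 0.852
finger_force: 0.0
```

Request:
play_rows(
  rows=[
    [0, 0, 0, 0, 0, 0, 0.85],
    [0, 0, 0, 0, 0, 0, 0.85],
    [0, 0, 0, 0, 0, 0, 0.85],
    [0, 0, 0, 0, 0, 0, 0.85],
    [0, 0, 0, 0, 0, 0, 0.85],
  ],
)

```text
time: 9.15
ee_pos: [0.4271, -0.2533, 0.3277]
tool_rot: [0.0, 0.993, 0.121, -0.0]
contact_force: [-0.7, 0.0, -0.7]
width: 0.854
finger_force: 0.0
```

Run:
```python
from h import *
a=arm.snapshot("wrist")
for i in range(8): b=arm.snapshot("wrist")
s=arm.sense();C=cam("wrist",s);print(s['time'],s['ee_pos'],np.abs(a.astype(int)-b).max(2).__gt__(25).sum())
hsv=cv2.cvtColor(b,cv2.COLOR_RGB2HSV)
for n,lo,hi in(("red",(0,180,60),(5,255,255)),("wood",(12,60,90),(24,200,255)),("blue",(95,70,40),(115,255,255))):
    nn,l,st,ce=cv2.connectedComponentsWithStats(cv2.inRange(hsv[:260],lo,hi));o=st[1:,4].argsort()[::-1][:3]+1
    print(n,[(st[i].tolist(),ce[i].round().tolist()) for i in o])
print(proj(C,[.417,-.256,.12]),proj(C,[.427,-.253,.19]))
```

```text
9.6 [ 0.4271261  -0.25334162  0.32782884] 222
red []
wood [([393, 61, 56, 56, 2253], [421.0, 90.0]), ([0, 145, 126, 94, 1948], [61.0, 190.0]), ([246, 165, 32, 33, 770], [261.0, 181.0])]
blue [([215, 124, 91, 69, 1590], [261.0, 149.0]), ([214, 183, 84, 38, 423], [244.0, 205.0]), ([242, 172, 5, 12, 18], [245.0, 178.0])]
[258.20985174 177.87651999] [257.59991257 187.37194497]
```

```bash
python3 -c "
from bench import arm
print(arm.job_done())"
```

```text
the job is handed in; nothing more can be done
None
```

The red spatula is standing head down in the blue crock, released and, as far as the last pictures show, at rest. The crock is upright and the slotted turner still hangs on its hook. I handed the job in at about 9.6 s, and no verdict came back.

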